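# Hold a phone battery under load at the tester's mark

## Task

Load-test the loose phone battery: lay it flat and fully home in the tester's nest, its brass terminals towards the contact block, and let go of it. Only then pull the tester's spring-return load slide out by its upright handle until its index line meets the line on the clip, and keep it there: it springs back when released, so finish while still holding the handle at the mark with the battery still in the nest. Leave the other things on the shelf where they are.

Things in the scene. Friction and masses are not known exactly. Their poses are not given: they have to be found in the camera images.
- tester: grey battery load tester fixed on the shelf: a base plate 260 x 230 mm, 15 mm thick, with a low meter housing (top 55 mm above the shelf) along its far edge. Origin on the shelf surface; its x axis points from its front edge to the meter (roughly away from the robot, the tester may be turned up to 0.3 rad), y to the left, z up. Nest on its left (+y) half, load slide on its right (-y) half
- nest (a point): centre of the nest's floor, on top of the base plate 15 mm above the shelf; axes as the tester's. The nest is an empty 64 x 44 mm bay (long side along x) for the battery, 3 mm wider all round than it, marked out by 6 mm tall black corner guides; the middle 48 mm of both long sides is open for fingers. At its far (+x) end stands a black contact block 10 mm tall with three brass contacts
- battery_center (a point): centre of the loose phone battery, a flat grey slab 58 (its x) x 38 (its y) x 7 mm (z up), about 35 g, lying flat on the bare shelf; its +x end is a black cap with three brass terminals. It may be turned up to 0.7 rad from the robot's x axis
- terminals (a point): middle of the battery's terminal end, 27 mm from its centre along its +x
- load_slide (a joint): travel of the tester's load slide in m: 0 = home (sprung back towards the meter), grows up to 0.065 as it is pulled along the tester's -x (away from the meter, towards the robot's side). A spring pulls it home: 3.6 N at 0, plus 0.12 N per mm; it springs back when let go
- handle_grip (a point): grip point of the slide's handle, 57 mm above the shelf: an upright black plate 12 mm thick along the tester's x, 36 mm wide along y, its top 76 mm above the shelf and the steel carriage (44 x 44 mm) under it 27 mm above the shelf; free all round, at least 60 mm to the meter housing. Moves with the slide
- index (a point): tip of the slide's index line, a black line on the small steel tongue that sticks out of the carriage's right (-y) side, 39 mm from the handle's centre and level with the handle's middle along the tester's x. Moves with the slide
- mark_line (a point): the mark: inner end of the black line on a small steel clip (10 x 20 mm) sitting on the tester's black scale bar, right of the slide; axes as the tester's. The slide is at the mark when the index line continues this line, i.e. both have the same x in the tester's frame. The clip is fixed, 22 to 48 mm of travel from home
- saucer: white ceramic saucer, 90 mm across, 14 mm tall; origin under it. Bystander, not to be disturbed
- jar: closed clear plastic screw-top jar, 46 mm across, 46 mm tall; origin under it. Bystander, not to be disturbed
- screwdriver: steel precision screwdriver, 135 mm long, 11 mm thick, lying; origin under it. Bystander, not to be disturbed
- pry_pick: green plastic pry pick, 75 mm long, 5 mm thick, lying; origin under it. Bystander, not to be disturbed
- phone: black phone lying face up, 146 x 71 x 8 mm; origin under it. Bystander, not to be disturbed
Things that resemble listed ones, but are neither listed nor needed, are in the scene too. Of the things shaped like the part that bears battery_center, the grey one is meant.

How it is judged:
On the way, in this order (a step that is already met when the one before it is completed fails the run):
1. the battery lies home in the nest, terminals towards the contact block, let go of (x of battery_center in the frame of nest between -0.005 and 0.005 m and y of battery_center in the frame of nest between -0.005 and 0.005 m and z of battery_center in the frame of nest between 0.0015 and 0.0055 m and angle between battery_center's own z axis and vertical below 0.08 rad and x of terminals in the frame of nest above 0.02 m and contact force between the fingers and battery below 0.05 N), for 0.3 s.
2. the slide is held at the mark by the fingers (x of index in the frame of mark_line between -0.004 and 0.004 m and contact force between the fingers and load_slide above 2 N and velocity of joint load_slide between -0.01 and 0.01 m/s and x of battery_center in the frame of nest between -0.005 and 0.005 m and y of battery_center in the frame of nest between -0.005 and 0.005 m and z of battery_center in the frame of nest between 0.0015 and 0.0055 m and angle between battery_center's own z axis and vertical below 0.08 rad and x of terminals in the frame of nest above 0.02 m), for 0.5 s.
At the end, for the whole second after the job is handed in: The fingers still hold the load slide (over 2 N), at rest with its index line within 4 mm of the clip's line, and the battery lies flat at rest inside the nest (centre within 5 mm, on its floor), terminals towards the contact block (all of step 2 and linear speed of battery below 0.01 m/s); the arm keeps its last pose, push and grip.
It fails at once if the slide is pulled out (over 12 mm) before the battery is home in the nest (value of joint load_slide above 0.012 m and not (x of battery_center in the frame of nest between -0.005 and 0.005 m and y of battery_center in the frame of nest between -0.005 and 0.005 m and z of battery_center in the frame of nest between 0.0015 and 0.0055 m and angle between battery_center's own z axis and vertical below 0.08 rad and x of terminals in the frame of nest above 0.02 m)).
It fails at once if a bystander is moved over 20 mm (distance of any of saucer, jar, screwdriver, pry_pick, phone from where it was at the start of the episode above 0.02 m).
It also fails if it takes over 46 s, if anything falls off the work surface, if the arm or the gripper's body presses on something with over 40 N, if the wrist force passes 120 N, or if a joint passes its speed limit or range.

## Robot

A 6-joint arm with a two-finger parallel gripper is mounted at the origin on the work surface. World frame = base frame: x ahead of the robot, y to its left, z up, the work surface at z = 0. Lengths are in m, angles in rad, forces in N, time in s.
With the tool pointing down it reaches from about 0.425 to 0.95 m from the base axis. Payload 14.7 kg.
Tool frame: the origin (TCP) lies midway between the tips of the shut fingers; the grasp point (between the pads) lies 19 mm behind it (manip.grip_point_offset is the distance from the TCP to the grasp point, in m); z points along the fingers, y is the line along which they close (so a half turn about z gives the same grasp; the last joint's range is limited). The gripper opens to 85 mm and grips with 20 to 120 N. Pads are 22 mm wide; open, the fingers measure 114 mm over their backs; the gripper's body (76 mm by 85 mm) begins 54 mm behind the grasp point. The pads swing forward as they close: fully open they stand 13 mm farther back than shut.
Start: joints at [1.092, 0.48, 1.596, -0, 1.065, -0.047], TCP at [0.272, 0.59, 0.231] pointing down, gripper open.
Joint ranges: [-2.75, 2.75], [-0.82, 2.05], [0.23, 2.67], [-1.56, 4.7], [0.09, 2.69], [-2.92, 2.92]. Speed limits (rad/s): [1.89, 1.89, 2.39, 3.01, 3.01, 3.01].

## Interface

Orientations are given as a 3x3 rotation matrix whose columns are the frame's x, y, z axes.
In Python, from plant import manip gives the robot as it stands. The module is installed in compiled form; this text tells all that it offers.
- The arm moves only by the tool servo_tool, never from a script. Its argument "plan" is a list of rows, each a list of 6 numbers: the shift along the tool's x, y, z each as a share of 0.1 m, from -1 to 1, then the turn, a rotation vector about the tool's x, y, z each as a share of pi/2 rad, from -1 to 1. In form: [[dx, dy, dz, rx, ry, rz], ...]. A call has 1 to 20 rows; each row is the pose to reach, as a shift and turn from the pose commanded when the call began, along the tool's axes at that moment; what a row does not reach only later rows make up. A row lasts 1/10 s, in which the tool goes at most 50 mm and 8.59 degrees, less where a joint would pass 70% of its speed; a pose out of reach is approached as far as the arm can. A call with a number of a shift or a turn outside -1 to 1 is refused whole. A call with a gripper value outside its range is refused whole. "claw" is the opening, from 0 (shut) to 1 (fully open), set as the call begins (left out, the last holds). The fingers move at their own pace and stop on an object; "squeeze" is the grip in N (left out, the last holds). Time passes only in rows, so rows that repeat a pose let the fingers close. It gives the time, the measured TCP pose, the force, the opening and the grip force at its end, in the units of the state.
- manip.sense(): the state, without advancing time (a new reading comes with each control period).
- manip.grab_frame(name): name is "side" or "top"; returns the picture (384x512x3 uint8, red, green, blue); there is no depth.
- manip.calibration(name): a dict with "fx", "fy", "cx", "cy" (pixels), "position" and "attitude" of the camera in the world. Camera axes: x right, y up, looking along -z (the intrinsics and any distortion apply to the point x, -y, -z); pixel columns grow to the right and rows downward; lengths in m; the calibration is good to about 2 mm. A picture is of the moment at which its call begins. calibration takes no time and is no camera call.
- manip.finish_job(): hands the job in; it is judged then, once.
Trained networks look in the newest picture that a camera, given by its name, has taken for a name from the list of things; names that differ only in an ending like _2 or _b are one class to them, and where a whole thing is asked for, a point or a joint stands for the part that bears it (a point fixed in the world has none). Each returns a list of dicts, best first, with "p" (0 to 1); they miss things now and then, are a little off and sometimes report something else, mostly with a low value. They report only what shows in the picture. A call takes as long as a camera call. They do not tell look-alikes from the thing itself.
- manip.search_frame(name, camera): "xy" ([column, row] in pixels, amid what is visible of it).
- manip.tip_of(name, camera): "xy" ([column, row] in pixels: a listed point, or the origin of a listed thing).
The state is a dict: "clock": time; "joint_positions": joint angles; "qvel": joint speeds; "tau": joint torques, N m; "ee_pos": TCP position; "eef_rot": TCP orientation; "ft_force": force on the tool from outside, world axes, zero at the start; "moment": the same for the moment, N m; "width": opening from 0.0 (shut) to 1.0 (fully open); "grip_force": force on a finger pad.
Only numpy, scipy, OpenCV 4.12 (cv2) and the standard library are available. Lean on these libraries where they do the work, as an engineer would, in place of code of your own. Each camera call takes 0.05 s, during which the arm holds its last target. There are 200 camera calls.

## Working session

There is one attempt and no reset: what is moved stays moved. The work goes in short steps, Python scripts to look and compute and a tool call to move; the robot and the scene stay as the last step left them, time stands still between calls to the robot, and variables do not carry over. Pictures are saved under pics/ and viewed, at most 10 in all, crops included, and the job is handed in when it is done.

Besides the shell and the picture viewer there is one more tool, called after ">>>" by a JSON object that holds its "op" and its "data". servo_tool: Moves the arm, as the interface text tells. Its arguments: {"type":"object","properties":{"plan":{"type":"array","items":{"type":"array","items":{"type":"number","minimum":-1,"maximum":1}}},"claw":{"type":"number"},"squeeze":{"type":"number"}},"required":["plan"]}

```bash
mkdir -p pics; cat > h.py <<'E'
import numpy as np, cv2
from plant import manip
def ray(cam,xy):
    c=manip.calibration(cam); R=np.array(c['attitude']); 
    if R.ndim==1: raise Exception(R)
    d=R@np.array([(xy[0]-c['cx'])/c['fx'],-(xy[1]-c['cy'])/c['fy'],-1.0])
    return np.array(c['position']),d
def onz(cam,xy,z):
    p,d=ray(cam,xy); return p+d*(z-p[2])/d[2]
def proj(cam,P):
    c=manip.calibration(cam); q=np.array(c['attitude']).T@(np.array(P)-c['position'])
    return np.array([c['cx']+c['fx']*q[0]/-q[2], c['cy']-c['fy']*q[1]/-q[2]])
def save(cam,name,box=None,s=1):
    im=manip.grab_frame(cam)[:,:,::-1]
    if box: im=im[box[1]:box[3],box[0]:box[2]]
    cv2.imwrite('pics/'+name,cv2.resize(im,None,fx=s,fy=s,interpolation=cv2.INTER_CUBIC))
E
python3 - <<'E'
from h import *
for c in('top','side'): print(c,manip.calibration(c))
a=manip.grab_frame('top');b=manip.grab_frame('side')
cv2.imwrite('pics/a.png',cv2.resize(a[:,:,::-1],(800,600)));cv2.imwrite('pics/b.png',cv2.resize(b[:,:,::-1],(800,600)))
Z=dict(nest=.015,battery_center=.0035,terminals=.0035,handle_grip=.057,index=.027,mark_line=.027,tester=0,saucer=0,jar=0,screwdriver=0,pry_pick=0,phone=0)
for n,z in Z.items():
  for c in('top','side'):
    for r in manip.tip_of(n,c)[:3]: print(n,c,round(r['p'],2),np.round(r['xy'],1),np.round(onz(c,r['xy'],z)[:2],4))
print(manip.sense()['clock'])
E
```

```text
top {'fx': 463.61398675424346, 'fy': 463.61398675424346, 'cx': 257.4785963302941, 'cy': 190.30778352944347, 'position': array([0.37846604, 0.02833204, 1.3480892 ]), 'attitude': array([[-1.71557039e-03,  9.86658117e-01, -1.62796856e-01],
       [-9.99974068e-01, -5.53979607e-04,  7.18034400e-03],
       [ 6.99435856e-03,  1.62804953e-01,  9.86633481e-01]])}
side {'fx': 356.5384536210289, 'fy': 356.5384536210289, 'cx': 252.99468824159493, 'cy': 193.25855605930107, 'position': array([ 0.32587986, -0.61349762,  0.73415141]), 'attitude': array([[ 0.94507135,  0.2205194 , -0.24127027],
       [-0.32672674,  0.65872393, -0.67774067],
       [ 0.00947553,  0.71934274,  0.6945907 ]])}
nest top 0.67 [203.8 184.6] [0.6154 0.1752]
nest side 0.87 [253.2 169.1] [0.6118 0.1907]
battery_center top 0.66 [291.9 171. ] [ 0.6582 -0.0835]
battery_center top 0.58 [322.2 149.3] [ 0.7243 -0.1749]
battery_center top 0.49 [329.  183.3] [ 0.6212 -0.1925]
battery_center side 0.66 [340.9 252. ] [ 0.7206 -0.1731]
battery_center side 0.64 [305.6 266.1] [ 0.6178 -0.1831]
battery_center side 0.63 [301.6 234.1] [ 0.6
[... 582 characters left out ...]
217.8 195. ] [0.5828 0.1331]
mark_line top 0.5 [250.  199.7] [0.5691 0.0403]
mark_line side 0.45 [258.  201.5] [0.5739 0.0408]
tester top 0.86 [222.8 197.5] [0.5795 0.1204]
tester top 0.56 [242.1 185. ] [0.6168 0.0639]
tester side 0.72 [251.2 186.6] [0.5852 0.132 ]
saucer top 0.56 [336.7 244.4] [ 0.4421 -0.2106]
saucer side 0.6 [240.5 296.5] [ 0.4432 -0.2084]
jar top 0.69 [383.3 213.7] [ 0.5313 -0.3498]
jar side 0.87 [304.3 342.5] [ 0.5363 -0.3514]
screwdriver side 0.38 [185.1 157.8] [0.4237 0.3329]
pry_pick top 0.53 [365.7 157.8] [ 0.6991 -0.3049]
pry_pick side 0.63 [359.7 303.8] [ 0.6916 -0.312 ]
phone top 0.58 [123.4 189.2] [0.6044 0.413 ]
phone side 0.89 [231.3 133.2] [0.6084 0.4207]
1.3
```

View pics/a.png

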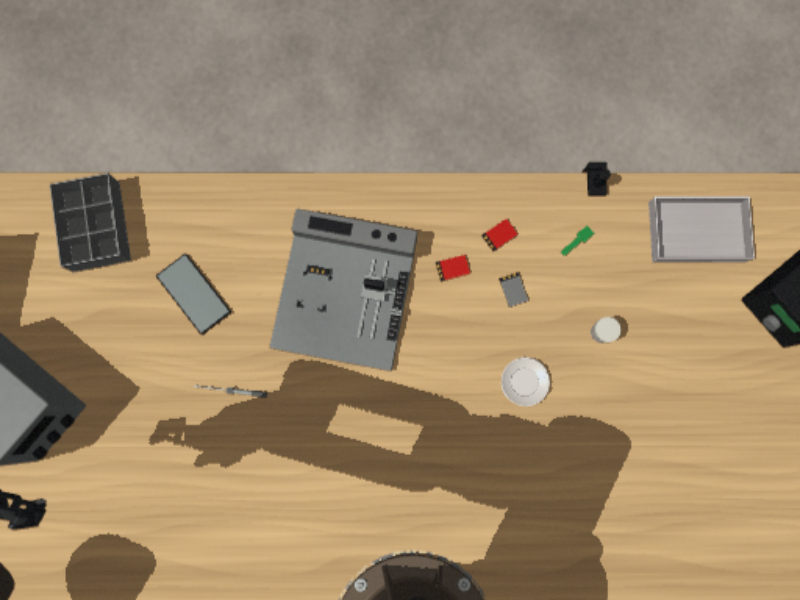

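```bash
python3 - <<'E'
from h import *
a=manip.grab_frame('top')[140:200,270:350,::-1]; b=manip.grab_frame('side')[215:285,275:365,::-1]
A=cv2.resize(a,(400*2//2,300));B=cv2.resize(b,(386,300))
t=manip.grab_frame('top')[140:240,170:290,::-1]; s=manip.grab_frame('side')[140:230,200:310,::-1]
C=cv2.resize(t,(360,300));D=cv2.resize(s,(367,300))
A=cv2.resize(A,(400,300));B=cv2.resize(B,(400,300));C=cv2.resize(C,(400,300));D=cv2.resize(D,(400,300))
cv2.imwrite('pics/c.png',np.vstack([np.hstack([A,B]),np.hstack([C,D])]))
E
```

```text
(no output)
```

View pics/c.png

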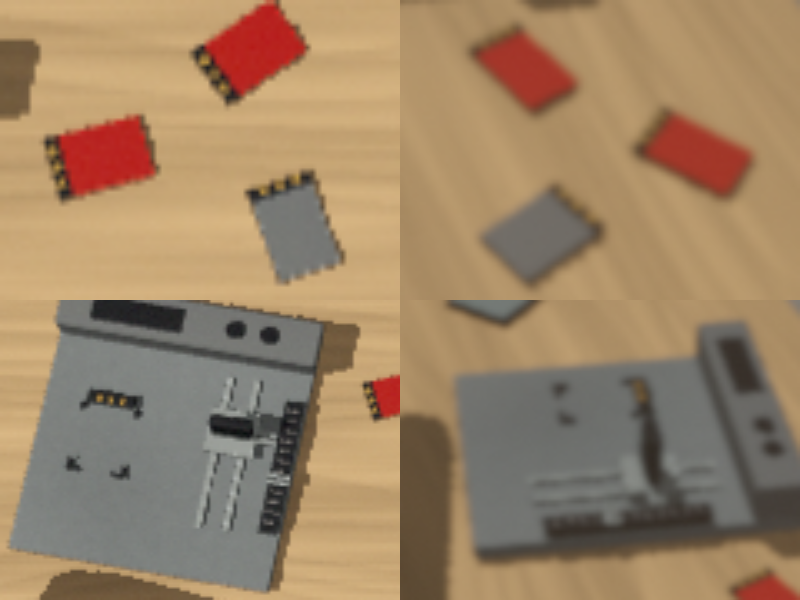

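The look-alikes are three battery shapes. In the top view there is a red one at (292,171), a red one at (322,149) and the grey one at (329,185), which is the one meant. Its terminals point away from the robot. The nest is near (203,185), the handle near (239,183) and the clip near (253,199).

```bash
python3 - <<'E'
from h import *
t=manip.grab_frame('top'); s=manip.grab_frame('side')
def grey(im,box):
    x0,y0,x1,y1=box; h=cv2.cvtColor(im[y0:y1,x0:x1],cv2.COLOR_RGB2HSV); m=((h[...,1]<70)|(h[...,2]<70)).astype(np.uint8)
    n,l,st,_=cv2.connectedComponentsWithStats(m); k=1+np.argmax(st[1:,4]); c=np.argwhere(l==k)[:,::-1]+[x0,y0]; return c
for cam,im,box in(('top',t,(312,168,348,204)),('side',s,(288,248,325,285))):
    c=grey(im,box); W=np.array([onz(cam,p,.006)[:2] for p in c]).astype(np.float32)
    r=cv2.minAreaRect(W*1000); print(cam,len(c),'centre',W.mean(0),r)
    px=np.array([im[q[1],q[0]] for q in c]).astype(float); d=px.max(1)<75
    print(' dark centroid',W[d].mean(0),d.sum(), 'axis',np.arctan2(*(W[d].mean(0)-W.mean(0))[::-1]))
A=cv2.resize(t[165:205,185:225,::-1],(400,400),interpolation=cv2.INTER_CUBIC);B=cv2.resize(s[150:190,235:275,::-1],(400,400),interpolation=cv2.INTER_CUBIC)
cv2.imwrite('pics/d.png',np.hstack([A,B]))
# tester base outline (top cam)
c=grey(t,(165,120,275,245)); h=cv2.convexHull(c.astype(np.int32)); ap=cv2.approxPolyDP(h,3,True)[:,0]
for p in ap: print(p,onz('top',p,.015)[:2].round(4),onz('top',p,.055)[:2].round(4))
E
```

```text
top 236 centre [ 0.6145279 -0.1905865] ((615.5724487304688, -190.2513427734375), (55.176719665527344, 38.35127258300781), 18.233074188232422)
 dark centroid [ 0.638749   -0.18096454] 14 axis 0.3781378
side 290 centre [ 0.61275995 -0.19346179] ((613.5189819335938, -192.84036254882812), (52.5188102722168, 37.98330307006836), 18.249399185180664)
 dark centroid [nan nan] 0 axis nan
[266 148] [ 0.7253 -0.0068] [ 0.7149 -0.0058]
[250 236] [0.4657 0.0403] [0.463  0.0399]
[173 222] [0.5061 0.2619] [0.5023 0.2549]
[189 134] [0.7681 0.2218] [0.7564 0.216 ]<stdin>:10: RuntimeWarning: Mean of empty slice.
  ret = um.true_divide(
```

View pics/d.png

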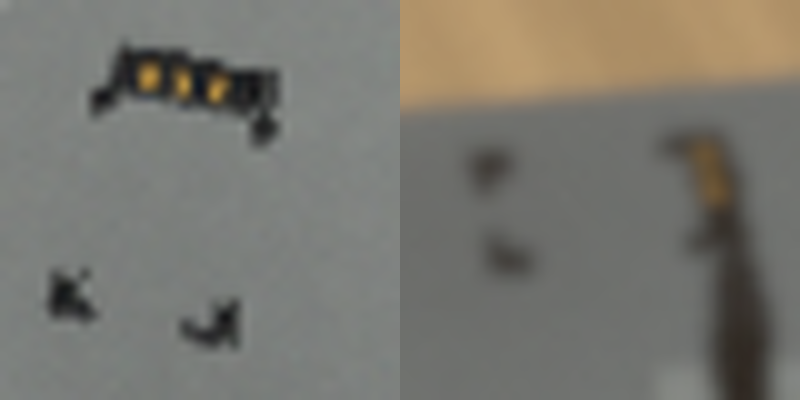

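The front guides of the nest are at about top (190,194) and (206,198), and the contacts are at (202.8,172.8). Combining these features gives the nest pose.

```bash
python3 - <<'E'
from h import *
T=lambda u,v:(185+u/10-.5,165+v/10-.5); S=lambda u,v:(235+u/10-.5,150+v/10-.5)
y=-.181; ex=np.array([np.cos(y),np.sin(y)]); ey=np.array([-ex[1],ex[0]])
g=np.mean([onz('top',T(*p),.018)[:2] for p in((97,108),(263,140),(55,275),(238,300))],0)
c=onz('top',T(183,80),.02)[:2]; cs=onz('side',S(710,172),.02)[:2]
fs=np.mean([onz('side',S(*p),.018)[:2] for p in((490,165),(510,258))],0)
ft=np.mean([onz('top',T(*p),.018)[:2] for p in((68,298),(218,328))],0)
print('guides mid',g,'contacts',c,cs,'front guides',ft,fs)
f=lambda p:np.round([p@ex,p@ey],4)
for n,p in dict(g=g,c=c,cs=cs,ft=ft,fs=fs,nt=onz('top',(203.8,184.6),.015)[:2],ns=onz('side',(253.2,169.1),.015)[:2],FL=np.array([.5061,.2619]),FR=np.array([.4657,.0403]),ht=onz('top',(239.6,184.6),.057)[:2],hs=onz('side',(267.5,182.6),.057)[:2],it=onz('top',(253.2,189.2),.025)[:2],iss=onz('side',(272.6,199.7),.025)[:2],mt=onz('top',(250,199.7),.025)[:2],ms=onz('side',(258,201.5),.025)[:2]).items(): print(n,f(p))
s=manip.sense(); print(s['clock'],s['ee_pos'],np.round(s['eef_rot'],3),s['width'])
E
```

```text
guides mid [0.61353624 0.18352928] contacts [0.65038663 0.17821539] [0.76900293 0.14429092] front guides [0.58189096 0.1888351 ] [0.70027404 0.14992555]
g [0.5705 0.291 ]
c [0.6077 0.2924]
cs [0.7305 0.2804]
ft [0.5384 0.2905]
fs [0.6618 0.2735]
nt [0.5738 0.2832]
ns [0.5675 0.2977]
FL [0.4507 0.3487]
FR [0.4508 0.1235]
ht [0.5855 0.1778]
hs [0.5905 0.1845]
it [0.5846 0.1386]
iss [0.5994 0.1466]
mt [0.5528 0.1421]
ms [0.5576 0.1454]
1.6 [0.27202018 0.59033175 0.23129033] [[-0.908  0.418  0.   ]
 [ 0.418  0.908 -0.   ]
 [-0.    -0.    -1.   ]] 1.00116883297333
```

>>> {"op": "servo_tool", "data": {"plan": [[-1,-0.89,0.1,0,0,0],[-1,-0.89,0.1,0,0,0],[-1,-0.89,0.1,0,0,0]], "claw": 0.75}}

```text
clock: 1.9
ee_pos: [0.3259, 0.4651, 0.221]
eef_rot: [[-0.908, 0.418, -0.0], [0.418, 0.908, -0.001], [-0.0, -0.001, -1.0]]
ft_force: [0.2, 0.2, -0.2]
width: 0.753
grip_force: 0.0
```

>>> {"op": "servo_tool", "data": {"plan": [[-1,-0.89,0.1,0,0,0],[-1,-0.89,0.1,0,0,0],[-1,-0.89,0.1,0,0,0]]}}

```text
clock: 2.2
ee_pos: [0.3797, 0.3424, 0.2112]
eef_rot: [[-0.908, 0.419, 0.0], [0.419, 0.908, -0.0], [-0.0, -0.0, -1.0]]
ft_force: [0.7, 0.2, 0.4]
width: 0.753
grip_force: 0.0
```

>>> {"op": "servo_tool", "data": {"plan": [[-1,-0.89,0.1,0,0,0],[-1,-0.89,0.1,0,0,0],[-1,-0.89,0.1,0,0,0]]}}

```text
clock: 2.5
ee_pos: [0.4334, 0.2198, 0.2013]
eef_rot: [[-0.908, 0.419, 0.0], [0.419, 0.908, -0.0], [-0.0, -0.0, -1.0]]
ft_force: [0.3, 0.0, 0.4]
width: 0.752
grip_force: 0.0
```

>>> {"op": "servo_tool", "data": {"plan": [[-1,-0.89,0.1,0,0,0],[-1,-0.89,0.1,0,0,0],[-1,-0.89,0.1,0,0,0]]}}

```text
clock: 2.8
ee_pos: [0.4872, 0.097, 0.1913]
eef_rot: [[-0.908, 0.419, 0.001], [0.419, 0.908, -0.0], [-0.001, 0.0, -1.0]]
ft_force: [-0.2, 0.0, 0.4]
width: 0.749
grip_force: 0.0
```

>>> {"op": "servo_tool", "data": {"plan": [[-1,-0.89,0.1,0,0,0],[-1,-0.89,0.1,0,0,0],[-1,-0.89,0.1,0,0,0]]}}

```text
clock: 3.1
ee_pos: [0.5409, -0.0259, 0.1813]
eef_rot: [[-0.908, 0.42, 0.001], [0.42, 0.908, -0.0], [-0.001, 0.0, -1.0]]
ft_force: [0.9, 1.0, 0.6]
width: 0.748
grip_force: 0.0
```

>>> {"op": "servo_tool", "data": {"plan": [[-1,-0.89,0.1,0,0,-0.48],[-1,-0.89,0.1,0,0,-0.48],[-1,-0.89,0.1,0,0,-0.48],[-1,-0.89,0.1,0,0,-0.48],[-1,-0.89,0.1,0,0,-0.48],[-1,-0.89,0.1,0,0,-0.48]]}}

```text
clock: 3.7
ee_pos: [0.5934, -0.1462, 0.1711]
eef_rot: [[-0.948, -0.319, -0.0], [-0.319, 0.948, 0.0], [0.0, 0.0, -1.0]]
ft_force: [-0.1, -0.8, 0.6]
width: 0.747
grip_force: 0.0
```

>>> {"op": "servo_tool", "data": {"plan": [[-0.06,-0.5,0.4,0,0,0],[-0.06,-0.5,1,0,0,0],[-0.06,-0.5,1,0,0,0],[-0.06,-0.5,1,0,0,0]]}}

```text
clock: 4.1
ee_pos: [0.6131, -0.1908, 0.0683]
eef_rot: [[-0.95, -0.313, -0.005], [-0.313, 0.95, 0.002], [0.004, 0.003, -1.0]]
ft_force: [0.4, 1.0, 0.2]
width: 0.75
grip_force: 0.0
```

```bash
python3 - <<'E'
from h import *
s=manip.grab_frame('side');t=manip.grab_frame('top')
A=cv2.resize(s[215:295,265:345,::-1],(400,400),interpolation=cv2.INTER_CUBIC)
B=cv2.resize(t[145:215,290:360,::-1],(400,400),interpolation=cv2.INTER_CUBIC)
cv2.imwrite('pics/e.png',np.hstack([A,B])); q=manip.sense(); print(q['ee_pos'],proj('side',q['ee_pos']),proj('top',q['ee_pos']))
E
```

```text
[ 0.6151248  -0.19098216  0.07180077] [309.35988629 251.9468216 ] [332.39997484 181.08899434]
```

View pics/e.png

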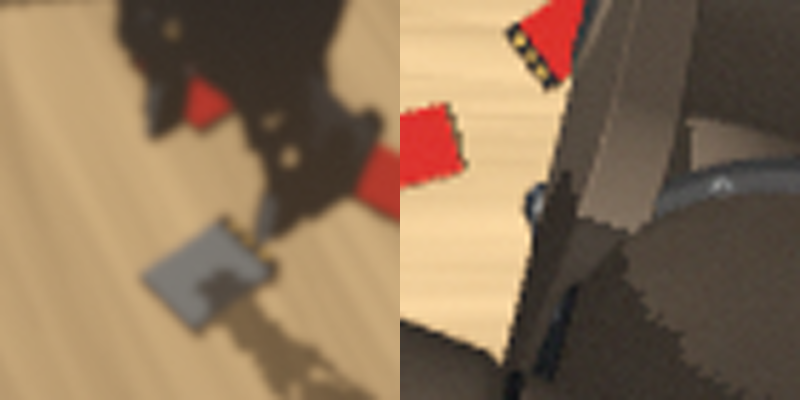

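The side view shows the fingers straddling the grey battery, with tips at about side (296,241) and (318,262). They are aligned with the estimate, so I'll descend and grip.

>>> {"op": "servo_tool", "data": {"plan": [[0,0,0.3,0,0,0],[0,0,0.5,0,0,0],[0,0,0.6,0,0,0],[0,0,0.69,0,0,0],[0,0,0.69,0,0,0]]}}

```text
clock: 4.7
ee_pos: [0.6152, -0.1911, 0.0025]
eef_rot: [[-0.949, -0.316, 0.0], [-0.316, 0.949, -0.0], [-0.0, -0.0, -1.0]]
ft_force: [-0.1, -0.7, 1.2]
width: 0.745
grip_force: 0.0
```

>>> {"op": "servo_tool", "data": {"plan": [[0,0,0,0,0,0],[0,0,0,0,0,0],[0,0,0,0,0,0],[0,0,0,0,0,0],[0,0,0,0,0,0],[0,0,0,0,0,0],[0,0,0,0,0,0],[0,0,0,0,0,0]], "claw": 0.2, "squeeze": 25}}

```text
clock: 5.5
ee_pos: [0.6156, -0.1915, 0.0035]
eef_rot: [[-0.949, -0.317, 0.001], [-0.317, 0.949, -0.0], [-0.001, -0.001, -1.0]]
ft_force: [-1.2, 0.5, 5.6]
width: 0.432
grip_force: 24.3
```

>>> {"op": "servo_tool", "data": {"plan": [[0,0,-0.1,0,0,0],[0,0,-0.4,0,0,0],[0,0,-0.8,0,0,0],[0,0,-1,0,0,0]]}}

```text
clock: 5.9
ee_pos: [0.6163, -0.1917, 0.1063]
eef_rot: [[-0.949, -0.317, 0.004], [-0.317, 0.949, -0.001], [-0.003, -0.002, -1.0]]
ft_force: [0.2, 0.2, -0.8]
width: 0.43
grip_force: 25.2
```

>>> {"op": "servo_tool", "data": {"plan": [[-0.1,0.3,0,0,0,0],[-0.2,0.6,0,0,0,0],[-0.29,0.89,0,0,0,0]]}}

```text
clock: 6.2
ee_pos: [0.6146, -0.0969, 0.1038]
eef_rot: [[-0.949, -0.316, 0.002], [-0.316, 0.949, -0.0], [-0.001, -0.001, -1.0]]
ft_force: [0.0, 0.2, 0.1]
width: 0.429
grip_force: 25.2
```

>>> {"op": "servo_tool", "data": {"plan": [[-0.1,0.3,0,0,0,0],[-0.2,0.6,0,0,0,0],[-0.29,0.89,0,0,0,0]]}}

```text
clock: 6.5
ee_pos: [0.6138, -0.0028, 0.1035]
eef_rot: [[-0.949, -0.317, 0.001], [-0.317, 0.949, -0.0], [-0.001, -0.0, -1.0]]
ft_force: [0.2, 1.1, -0.5]
width: 0.434
grip_force: 25.2
```

>>> {"op": "servo_tool", "data": {"plan": [[-0.1,0.3,0,0,0,0],[-0.2,0.6,0,0,0,0],[-0.29,0.89,0,0,0,0]]}}

```text
clock: 6.8
ee_pos: [0.6132, 0.0909, 0.1035]
eef_rot: [[-0.949, -0.317, 0.001], [-0.317, 0.949, 0.0], [-0.001, -0.0, -1.0]]
ft_force: [0.6, -0.6, -0.8]
width: 0.429
grip_force: 25.2
```

>>> {"op": "servo_tool", "data": {"plan": [[-0.1,0.3,0,0,0,0.09],[-0.2,0.6,0,0,0,0.18],[-0.3,0.89,0,0,0,0.27],[-0.3,0.89,0,0,0,0.32],[-0.3,0.89,0,0,0,0.32],[-0.3,0.89,0,0,0,0.32]]}}

```text
clock: 7.4
ee_pos: [0.6133, 0.1832, 0.103]
eef_rot: [[-0.984, 0.177, 0.0], [0.177, 0.984, 0.0], [-0.0, 0.0, -1.0]]
ft_force: [-0.2, -0.1, -0.3]
width: 0.429
grip_force: 25.2
```

```bash
python3 - <<'E'
from h import *
s=manip.grab_frame('side');q=manip.sense(); print(q['ee_pos'],np.round(q['eef_rot'],3),q['width'],q['grip_force'],q['clock'])
A=cv2.resize(s[120:200,200:300,::-1],(500,400),interpolation=cv2.INTER_CUBIC)
cv2.imwrite('pics/f.png',A); print(proj('side',q['ee_pos']))
E
```

```text
[0.61333499 0.1829418  0.10281615] [[-0.984  0.177  0.   ]
 [ 0.177  0.984 -0.   ]
 [-0.     0.    -1.   ]] 0.42801023701523405 25.220364332199097 7.45
[254.85465144 147.6975009 ]
```

View pics/f.png

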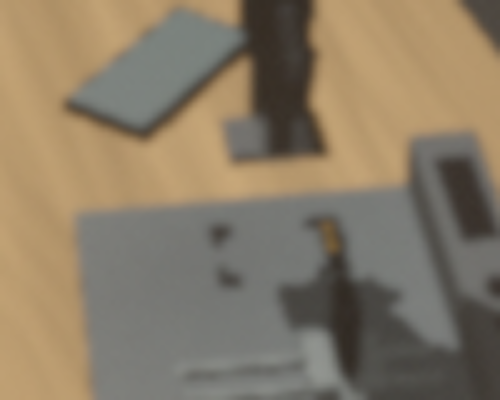

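The battery is held level above the nest, with its visible lower-edge corners at about side (246.5,151.5) and (264.5,150.5). I'll check the offsets along x before lowering.

```bash
python3 - <<'E'
from h import *
y=-.178; ex=np.array([np.cos(y),np.sin(y),0]); ey=np.array([-ex[1],ex[0],0])
S=lambda u,v:(200+u/5-.5,120+v/5-.5)
P=manip.sense()['ee_pos']; 
f=lambda p:np.round([p@ex,p@ey],4)
print('tcp',f(P))
for n,p in dict(FR=(235,160),BR=(325,155)).items():
    print(n,S(*p),f(onz('side',S(*p),P[2]-.002)))
    
for sx in(-.029,.029): print('pred',proj('side',P+sx*ex-.019*ey-[0,0,.002]))
print('contacts',f(onz('side',S(331,238),.021)),'FRguide',f(onz('side',S(228,280),.018)),'FLguide',f(onz('side',S(218,235),.018)))
N=.571*ex+.2915*ey+[0,0,.015]
for n,o in dict(c=(.034,0,.006),fr=(-.03,-.022,.003),fl=(-.03,.022,.003)).items(): print(n,proj('side',N+o[0]*ex+o[1]*ey+[0,0,o[2]]),proj('top',N+o[0]*ex+o[1]*ey+[0,0,o[2]]))
E
```

```text
tcp [0.5713 0.2886]
FR (246.5, 151.5) [0.5447 0.2766]
BR (264.5, 150.5) [0.5975 0.2739]
pred [245.99104872 153.02723561]
pred [265.70163516 151.29268944]
contacts [0.6073 0.2929] FRguide [0.5387 0.2662] FLguide [0.5384 0.3095]
c [265.06463598 167.45396248] [202.2082917  173.55162887]
fr [245.7050481  174.71362178] [205.47725994 196.38185598]
fl [243.7491819  165.60821874] [190.58414694 193.7363967 ]
```

>>> {"op": "servo_tool", "data": {"plan": [[0,0.01,0.3,0,0,0],[0,0.01,0.6,0,0,0],[0,0.01,0.7,0,0,0],[0,0.01,0.75,0,0,0],[0,0.01,0.8,0,0,0],[0,0.01,0.82,0,0,0],[0,0.01,0.84,0,0,0],[0,0.01,0.84,0,0,0]]}}

```text
clock: 8.25
ee_pos: [0.6138, 0.1841, 0.0189]
eef_rot: [[-0.984, 0.179, 0.001], [0.179, 0.984, -0.0], [-0.001, 0.0, -1.0]]
ft_force: [-0.0, -5.6, 0.1]
width: 0.427
grip_force: 25.3
```

```bash
python3 - <<'E'
from h import *
s=manip.grab_frame('side');t=manip.grab_frame('top')
A=cv2.resize(s[145:195,220:290,::-1],(420,300),interpolation=cv2.INTER_CUBIC)
cv2.imwrite('pics/g.png',A); print(manip.sense()['ee_pos'])
E
```

```text
[0.61378996 0.1841399  0.0189948 ]
```

View pics/g.png

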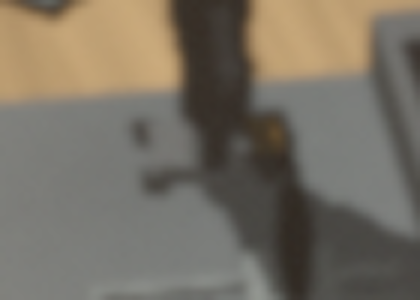

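The battery is between the guides in side view, front guides at about (243,167) and (245,175). A 5.6 N side push shows it is touching the left guide, so I'll shift a little right, settle and release.

>>> {"op": "servo_tool", "data": {"plan": [[0,-0.015,0,0,0,0],[0,-0.015,0.005,0,0,0],[0,-0.015,0.005,0,0,0]]}}

```text
clock: 8.65
ee_pos: [0.6136, 0.1831, 0.0185]
eef_rot: [[-0.984, 0.179, 0.001], [0.179, 0.984, 0.0], [-0.001, 0.0, -1.0]]
ft_force: [-1.2, -2.4, 5.6]
width: 0.426
grip_force: 26.1
```

>>> {"op": "servo_tool", "data": {"plan": [[0,-0.01,0,0,0,0],[0,-0.01,0,0,0,0]]}}

```text
clock: 8.85
ee_pos: [0.6137, 0.1824, 0.0185]
eef_rot: [[-0.984, 0.179, 0.002], [0.179, 0.984, 0.001], [-0.001, 0.001, -1.0]]
ft_force: [-0.6, 0.7, 7.6]
width: 0.43
grip_force: 26.1
```

>>> {"op": "servo_tool", "data": {"plan": [[0,0,0,0,0,0],[0,0,0,0,0,0],[0,0,0,0,0,0],[0,0,0,0,0,0],[0,0,-0.2,0,0,0],[0,0,-0.5,0,0,0],[0,0,-1,0,0,0],[0,0,-1,0,0,0]], "claw": 0.65}}

```text
clock: 9.65
ee_pos: [0.6163, 0.1828, 0.1237]
eef_rot: [[-0.984, 0.179, 0.008], [0.179, 0.984, 0.002], [-0.008, 0.003, -1.0]]
ft_force: [-0.0, 0.5, -0.6]
width: 0.647
grip_force: 0.0
```

>>> {"op": "servo_tool", "data": {"plan": [[-0.3,0.3,-0.2,0,0,0],[-0.3,0.9,-0.2,0,0,0],[-0.3,0.9,-0.2,0,0,0]]}}

```text
clock: 9.95
ee_pos: [0.6602, 0.2693, 0.1387]
eef_rot: [[-0.984, 0.178, 0.003], [0.178, 0.984, 0.002], [-0.002, 0.002, -1.0]]
ft_force: [0.3, -0.2, -0.4]
width: 0.651
grip_force: 0.0
```

```bash
python3 - <<'E'
from h import *
s=manip.grab_frame('side');t=manip.grab_frame('top')
A=cv2.resize(s[145:195,220:290,::-1],(420,300),interpolation=cv2.INTER_CUBIC)
B=cv2.resize(t[160:210,180:250,::-1],(420,300),interpolation=cv2.INTER_CUBIC)
A2=cv2.resize(s[165:225,220:320,::-1],(420,252),interpolation=cv2.INTER_CUBIC);B2=cv2.resize(t[160:220,200:300,::-1],(420,252),interpolation=cv2.INTER_CUBIC)
cv2.imwrite('pics/h.png',cv2.resize(np.vstack([np.hstack([A,B]),np.hstack([A2,B2])]),(800,526))); print(manip.sense()['ee_pos'])
for n,z in dict(battery_center=.0185,terminals=.0185,handle_grip=.057,index=.027,mark_line=.027).items():
  for c in('top','side'):
    for r in manip.tip_of(n,c)[:4]: print(n,c,round(r['p'],2),np.round(r['xy'],1),np.round(onz(c,r['xy'],z)[:2],4))
E
```

```text
[0.6584833  0.26693855 0.13742505]
battery_center top 0.83 [289.  171.3] [ 0.6542 -0.0737]
battery_center top 0.77 [197.1 182.8] [0.6201 0.1944]
battery_center top 0.64 [320.9 147.4] [ 0.7262 -0.169 ]
battery_center side 0.79 [336.7 254.4] [ 0.699  -0.1853]
battery_center side 0.6 [299.3 230.9] [ 0.6428 -0.0872]
battery_center side 0.52 [255.6 167.1] [0.6207 0.1935]
terminals top 0.79 [281.3 171.8] [ 0.6527 -0.0512]
terminals top 0.47 [308.8 156.6] [ 0.6984 -0.1326]
terminals side 0.7 [295.2 223.9] [ 0.6425 -0.0616]
terminals side 0.64 [262.1 168. ] [0.6385 0.183 ]
terminals side 0.55 [328.9 242.3] [ 0.6985 -0.1455]
handle_grip top 0.62 [239.7 185.2] [0.6062 0.0692]
handle_grip side 0.79 [269.2 183.3] [0.6176 0.0709]
index top 0.73 [254.8 187.6] [0.6044 0.0264]
index side 0.85 [273.7 202.5] [0.6141 0.0232]
mark_line top 0.57 [251.8 198.6] [0.5723 0.0351]
mark_line side 0.35 [257.8 202.4] [0.5722 0.0377]
```

View pics/h.png

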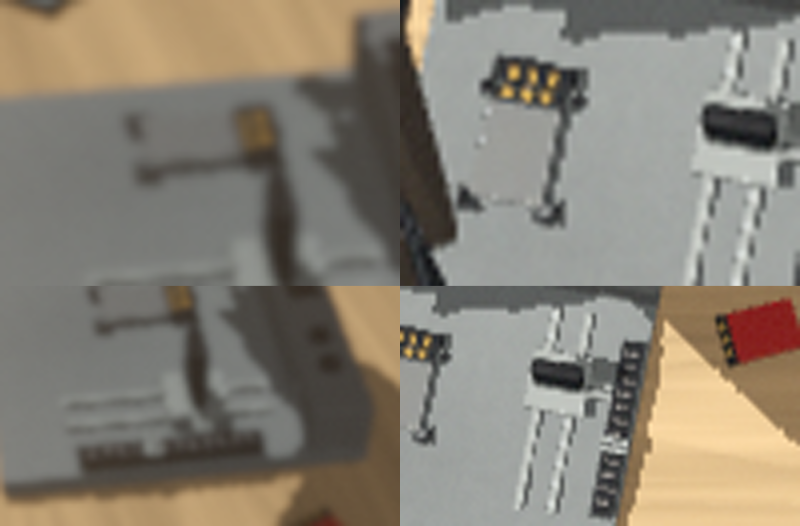

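The battery sits inside the guides, with its terminals against the contacts in the top view. The handle top is at top px (239,181.5), and the clip is at about (254,199).

```bash
python3 - <<'E'
from h import *
y=-.18; ex=np.array([np.cos(y),np.sin(y),0]); ey=np.array([-ex[1],ex[0],0]); f=lambda p:np.round([p@ex,p@ey],4)
t=manip.grab_frame('top'); s=manip.grab_frame('side')
g=cv2.cvtColor(t[174:192,228:252],cv2.COLOR_RGB2GRAY); n,l,st,ce=cv2.connectedComponentsWithStats((g<70).astype(np.uint8))
for i in range(1,n):
  if st[i,4]>8: c=ce[i]+[228,174]; print('dark',st[i],c,f(onz('top',c,.074)),onz('top',c,.074))
q=manip.sense(); print(q['joint_positions'],q['ee_pos'],f(q['ee_pos']))
for n,(a,b,z) in dict(handle=((239.7,185.2),(269.2,183.3),.057)).items(): print(n,f(onz('top',a,z)),f(onz('side',b,z)))
A=cv2.resize(t[170:215,230:275,::-1],(400,400),interpolation=cv2.INTER_CUBIC);B=cv2.resize(s[180:220,240:280,::-1],(400,400),interpolation=cv2.INTER_CUBIC)
cv2.imwrite('pics/i.png',np.hstack([A,B]))
E
```

```text
dark [ 5  5 13  7 73] [239.23287671 181.73972603] [0.5905 0.1786] [0.61297773 0.06998218 0.074     ]
[ 3.39670138e-01  6.54203489e-01  1.52695728e+00 -2.91634642e-06
  9.60418018e-01 -1.05036308e+00] [0.65865238 0.26488038 0.13785871] [0.6006 0.3785]
handle [0.584  0.1766] [0.5949 0.1803]
```

View pics/i.png

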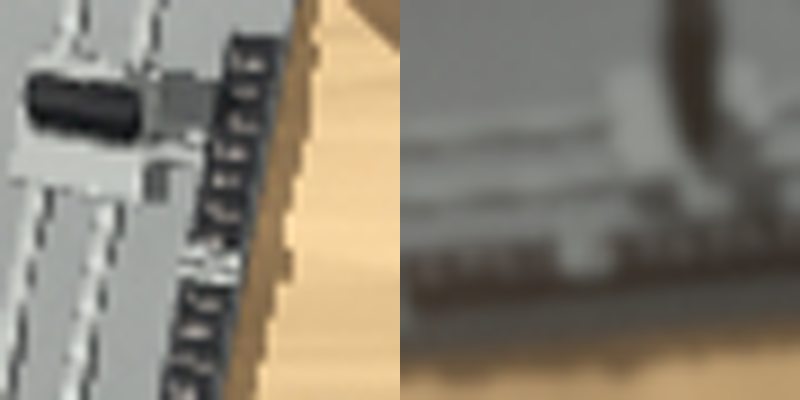

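>>> {"op": "servo_tool", "data": {"plan": [[0.06,-0.5,0,0,0,0],[0.06,-1,0,0,0,0],[0.06,-1,0,0,0,0]], "claw": 0.5}}

```text
clock: 10.95
ee_pos: [0.6333, 0.163, 0.1377]
eef_rot: [[-0.983, 0.182, -0.002], [0.182, 0.983, -0.001], [0.002, -0.002, -1.0]]
ft_force: [-0.4, 0.8, 0.2]
width: 0.499
grip_force: 0.0
```

>>> {"op": "servo_tool", "data": {"plan": [[0.06,-0.5,0,0,0,0.09],[0.06,-1,0,0,0,0.18],[0.06,-1,0,0,0,1],[0.06,-1,0,0,0,1],[0.06,-1,0,0,0,1],[0.06,-1,0,0,0,1],[0.06,-1,0,0,0,1],[0.06,-1,0,0,0,1],[0.06,-1,0,0,0,1],[0.06,-1,0,0,0,1],[0.06,-1,0,0,0,1],[0.06,-1,0,0,0,1],[0.06,-1,0,0,0,1]]}}

```text
clock: 12.25
ee_pos: [0.611, 0.0706, 0.1378]
eef_rot: [[0.177, 0.984, 0.0], [0.984, -0.177, 0.0], [0.0, 0.0, -1.0]]
ft_force: [-0.1, -0.3, 0.7]
width: 0.498
grip_force: 0.0
```

```bash
python3 - <<'E'
from h import *
y=-.18; ex=np.array([np.cos(y),np.sin(y),0]); ey=np.array([-ex[1],ex[0],0]); f=lambda p:np.round([p@ex,p@ey,p[2]],4)
def tri(a,b):
    p,d=ray('top',a);q,e=ray('side',b); A=np.c_[d,-e]; s=np.linalg.lstsq(A,q-p,rcond=None)[0]; u,v=p+s[0]*d,q+s[1]*e
    return f((u+v)/2),np.linalg.norm(u-v)
print('clip',tri((253.1,198.75),(258,204)),f(onz('top',(253.1,198.75),.027)),f(onz('side',(258,204),.027)))
print('net mark',tri((251.8,198.6),(257.8,202.4)),'index',tri((254.8,187.6),(273.7,202.5)),'handle',tri((239.7,185.2),(269.2,183.3)))
q=manip.sense(); R=np.array(q['eef_rot']); P=q['ee_pos']; print(f(P),R.round(3),q['joint_positions'][5]); print('tool shift', R.T@(.589*ex+.178*ey+[0,0,.038]-P)*10)
E
```

```text
clip (array([0.5564, 0.1332, 0.0271]), np.float64(0.001168915746386638)) [0.557  0.1332 0.027 ] [0.5558 0.1333 0.027 ]
net mark (array([0.5561, 0.1369, 0.0297]), np.float64(0.0005699625195682931)) index (array([0.5952, 0.1339, 0.0254]), np.float64(0.01004266986836376)) handle (array([0.5887, 0.176 , 0.0605]), np.float64(0.010489017154214035))
[0.5885 0.1789 0.1378] [[ 0.177  0.984  0.   ]
 [ 0.984 -0.177  0.   ]
 [ 0.     0.    -1.   ]] 0.24325548993994223
tool shift [-0.00885553  0.00497647  0.99849387]
```

>>> {"op": "servo_tool", "data": {"plan": [[0,0.01,0.4,0,0,0],[0,0.01,0.7,0,0,0],[0,0.01,0.9,0,0,0],[0,0.01,1,0,0,0],[0,0.01,1,0,0,0]]}}

```text
clock: 12.75
ee_pos: [0.6112, 0.0703, 0.0367]
eef_rot: [[0.178, 0.984, -0.002], [0.984, -0.178, -0.0], [-0.0, -0.002, -1.0]]
ft_force: [-0.0, -0.4, 0.2]
width: 0.497
grip_force: 0.0
```

>>> {"op": "servo_tool", "data": {"plan": [[0,0,0,0,0,0],[0,0,0,0,0,0],[0,0,0,0,0,0],[0,0,0,0,0,0],[0,0,0,0,0,0],[0,0,0,0,0,0],[0,0,0,0,0,0],[0,0,0,0,0,0],[0,0,0,0,0,0]], "claw": 0, "squeeze": 60}}

```text
clock: 13.65
ee_pos: [0.6135, 0.0704, 0.0392]
eef_rot: [[0.18, 0.984, 0.003], [0.984, -0.18, 0.0], [0.001, 0.003, -1.0]]
ft_force: [3.8, -1.6, 8.2]
width: 0.134
grip_force: 59.0
```

>>> {"op": "servo_tool", "data": {"plan": [[0,-0.05,-0.01,0,0,0],[0,-0.12,-0.01,0,0,0],[0,-0.2,-0.01,0,0,0],[0,-0.28,-0.01,0,0,0],[0,-0.33,-0.01,0,0,0],[0,-0.33,-0.01,0,0,0],[0,-0.33,-0.01,0,0,0]]}}

```text
clock: 14.35
ee_pos: [0.5807, 0.0766, 0.0393]
eef_rot: [[0.18, 0.984, 0.003], [0.984, -0.18, 0.0], [0.001, 0.003, -1.0]]
ft_force: [8.8, 1.3, -7.3]
width: 0.135
grip_force: 59.4
```

```bash
python3 - <<'E'
from h import *
y=-.18; ex=np.array([np.cos(y),np.sin(y),0]); ey=np.array([-ex[1],ex[0],0]); f=lambda p:np.round([p@ex,p@ey,p[2]],4)
t=manip.grab_frame('top'); s=manip.grab_frame('side'); q=manip.sense(); print(f(q['ee_pos']),q['grip_force'],q['ft_force'])
for n in('index','mark_line'):
  for c in('top','side'):
    for r in manip.tip_of(n,c)[:2]: print(n,c,round(r['p'],2),np.round(r['xy'],1),f(onz(c,r['xy'],.027)))
A=cv2.resize(t[170:215,230:275,::-1],(400,400),interpolation=cv2.INTER_CUBIC);B=cv2.resize(s[180:220,240:280,::-1],(400,400),interpolation=cv2.INTER_CUBIC)
cv2.imwrite('pics/j.png',np.hstack([A,B]))
E
```

```text
[0.5578 0.1793 0.0393] 59.44140672683716 [ 7.97090237  2.25428651 -8.73447457]
index side 0.78 [260.  205.3] [0.5604 0.1275 0.027 ]
mark_line side 0.43 [256.3 201.6] [0.5526 0.1432 0.027 ]
```

View pics/j.png

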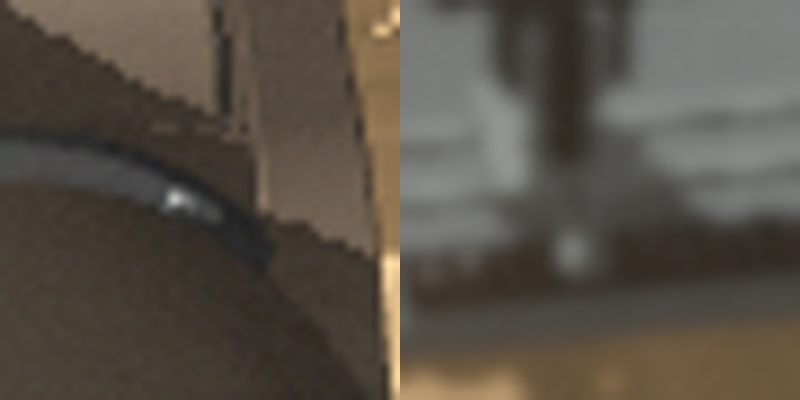

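The side view shows the slide now level with the clip: plate foot at about (256.5,195.5), clip at about (257,204.5). I'll check this against the projections.

```bash
python3 - <<'E'
from h import *
y=-.18; ex=np.array([np.cos(y),np.sin(y),0]); ey=np.array([-ex[1],ex[0],0]); W=lambda a,b,z:a*ex+b*ey+[0,0,z]
for a in(.5538,.5578): print('foot',proj('side',W(a,.161,.030)),'tip',proj('side',W(a,.140,.027)))
for a in(.5528,.5564): print('clip',proj('side',W(a,.133,.027)))
s=manip.grab_frame('side')
g=cv2.cvtColor(s,cv2.COLOR_RGB2GRAY)
print(g[190:210,246:268])
E
```

```text
foot [255.72960721 196.35468216] tip [256.90389599 202.35979151]
foot [257.13038027 196.21277114] tip [258.32222237 202.21323815]
clip [256.95202854 204.18120159]
clip [258.23513735 204.04784731]
[[130 136 142 142 132 119 103  82  62  47  44  47  62  87 111 129 138 139
  137 136 135 134]
 [131 134 141 145 144 134 116  91  66  51  46  48  63  88 111 127 138 140
  136 131 129 125]
 [133 132 138 147 147 141 125 100  72  52  45  48  59  79  94 108 120 122
  118 117 117 115]
 [126 125 136 148 148 141 126 102  73  51  45  49  57  70  81  88  95 100
  105 114 120 120]
 [116 120 136 148 148 138 120  95  71  53  46  48  58  70  78  81  83  91
  104 118 124 126]
 [120 124 135 145 148 140 122  97  73  58  51  52  61  72  79  81  82  88
  102 114 123 128]
 [127 127 131 140 147 144 130 105  82  66  60  62  67  75  78  82  83  86
   94 104 114 123]
 [132 130 129 136 144 142 130 109  88  76  70  72  75  79  80  81  82  83
   87  89  96 104]
 [132 129 124 126 131 129 117  99  88  80  74  73  76  80  81  80  81  80
   78  78  80  87]
 [122 116 108 105 105 102  94  86  81  77  73  72  74  79  79  77  
[... 256 characters left out ...]
0  80  76  74  70  66  63  63
   60  59  57  57]
 [115 114 111 108  99  85  71  65  65  76  92  97  86  75  65  58  53  52
   54  52  50  49]
 [101  99  91  86  79  69  60  57  60  80 107 113  97  77  64  54  48  48
   49  50  48  49]
 [ 90  86  72  64  60  55  51  51  57  81 109 115  97  77  65  54  46  46
   47  47  47  48]
 [ 78  75  63  54  54  49  49  50  53  70  94  98  86  72  63  52  47  44
   46  45  45  46]
 [ 66  63  54  50  51  49  48  49  50  56  70  75  71  64  59  52  47  46
   46  47  48  48]
 [ 55  55  50  50  50  51  51  47  50  51  55  58  59  56  55  53  52  52
   54  55  57  58]
 [ 53  54  53  52  53  54  54  56  55  56  59  59  61  60  61  62  63  64
   65  66  68  68]]
```

>>> {"op": "servo_tool", "data": {"plan": [[0,-0.005,0,0,0,0],[0,-0.005,0,0,0,0],[0,-0.005,0,0,0,0],[0,-0.005,0,0,0,0],[0,-0.005,0,0,0,0],[0,-0.005,0,0,0,0],[0,-0.005,0,0,0,0],[0,-0.005,0,0,0,0],[0,-0.005,0,0,0,0],[0,-0.005,0,0,0,0]]}}

```text
clock: 15.7
ee_pos: [0.5805, 0.0766, 0.0393]
eef_rot: [[0.18, 0.984, 0.003], [0.984, -0.18, 0.0], [0.001, 0.003, -1.0]]
ft_force: [8.2, 1.8, -7.1]
width: 0.131
grip_force: 59.4
```

```bash
python3 -c "
from h import *
q=manip.sense();print(q['ee_pos'],q['grip_force'],q['clock']);print(manip.finish_job())"
```

```text
[0.58048719 0.07661409 0.0393225 ] 59.4028776884079 15.7
the job is handed in; nothing more can be done
None
```

I handed the job in at 15.7 s with the battery seated in the nest, terminals to the contacts, and the gripper still holding the load slide at the clip's line, to within about 1.5 mm by my estimate; no verdict came back.

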